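# Move the wet sample panel with the lifting spatula

## Robot

A 7-joint arm with a two-finger parallel gripper is mounted at the origin on a cart in front of the work surface, level with it; the furniture and walls round the work are solid. World frame = base frame: x ahead of the robot, y to its left, z up, the work surface at z = 0. Lengths are in m, angles in degrees, forces in N, time in s.
With the tool pointing down it reaches from about 0.4 to 0.925 m from the base axis. Payload 4.1 kg.
Tool frame: the origin (TCP) lies midway between the tips of the shut fingers; the grasp point (between the pads) lies 19 mm behind it (grip_depth is the distance from the TCP to the grasp point, in m); x points along the fingers, y is the direction in which the jaws open and shut, and the axes are right-handed (so a half turn about x gives the same grasp; the last joint's range is limited). The gripper opens to 85 mm and grips with 20 to 120 N. Pads are 22 mm wide; open, the fingers measure 114 mm over their backs; the gripper's body (76 mm by 85 mm) begins 54 mm behind the grasp point. The pads swing forward as they close: fully open they stand 13 mm farther back than shut.
Start: joints at [-79.297, 22.827, 2.584, 88.041, -1.071, 69.15, -2.905], TCP at [0.183, 0.624, 0.231] pointing down, gripper open.
Joint ranges: [-161.44, 161.44], [-28.35, 127.94], [-78.24, 83.42], [0, 140.83], [-78.03, 258.03], [13.02, 114.36], [-168.23, 168.23]. Speed limits (degrees/s): [147.25, 147.25, 180, 180, 180, 180, 180].

## Interface

Orientations are given as [roll, pitch, yaw] about the fixed x, y, z axes, in that order (R = Rz(yaw) Ry(pitch) Rx(roll)).
In Python, from plant import * gives the robot as it stands.
- The arm moves only by the tool play_rows, never from a script. Its argument "commands" is a list that holds one entry, the list of rows, each a list of 7 numbers: the turn, a rotation vector about the world's x, y, z in degrees, then the shift along the world's x, y, z in cm, then the gripper command: -1 is fully open, 1 is shut, values between are in proportion. In form: [[[ax, ay, az, x, y, z, fingers], ...]]. A call has 1 to 8 rows; each row shifts and turns the commanded pose from where the row before left it; what a row does not reach is not made up. A row lasts 1/8 s, in which the tool goes at most 62.5 mm and 10.7 degrees, less where a joint would pass 70% of its speed; a pose out of reach is approached as far as the arm can. A call is refused whole if a number of a shift passes 6.25 or a number of a turn 10.7, either way. A call with a gripper value outside its range is refused whole. The fingers move at their own pace and stop on an object; "force" is the grip in N (left out, the last holds). Time passes only in rows, so rows that do not move let the fingers close. It gives the time, the measured TCP pose, the force and the opening at its end, in the units of the state.
- read_state(): the state, without advancing time (a new reading comes with each control period).
- camera(name): name is "scene" or "side" or "wrist"; returns a dict with "img" (400x640x3 uint8, red, green, blue), "fx", "fy", "cx", "cy" (pixels), "k1" (the pictures are not rectified: a ray, as slopes to the right and down, at radius r is drawn at 1 + k1 r^2 times it, then the intrinsics apply), "view" (4x4, takes a point from world to camera coordinates); the wrist camera has in their place "T_tool_cam" (4x4, takes a point from camera to tool coordinates, whose origin is the TCP and whose axes are the tool frame's). Camera axes: x right, y down, z forward; pixel columns grow to the right and rows downward; lengths in m; the calibration is good to about 2 mm. A picture is of the moment at which its call begins: read the wrist's pose just before it. There is no depth.
- sign_off(): hands the job in, once; it reports no verdict.
The state is a dict: "t": time; "joint_positions": joint angles; "dq": joint speeds; "joint_torque": joint torques, N m; "position": TCP position; "ee_rot": TCP orientation; "force": force on the tool from outside, world axes, zero at the start; "torque": the same for the moment, N m; "gripper_width": opening from 0.0 (shut) to 1.0 (fully open).
Only numpy, scipy, OpenCV 4.12 (cv2) and the standard library are available. Lean on these libraries where they do the work, as an engineer would, in place of code of your own. Each camera call takes 0.05 s, during which the arm holds its last target. There are 200 camera calls.

## Task

The red sample panel has just been lacquered and is still wet, so no finger may touch it: slide the spatula's blade under it between the two rails of its drying rest, lift it off and lower it, centred and square, onto the rails of the empty drying rest. Then draw the spatula right out from under it, lay the spatula flat on the worktop and let go. Leave the grey panel where it is.

Things in the scene. Friction and masses are not known exactly. Their poses are not given: they have to be found in the camera images.
- spatula_grip (a point): Lifting spatula standing on its blade and wire foot. Point: grip place, centre of the pale wooden handle, 55 mm above the blade's underside; x to the blade tip, z up. Handle 22 mm wide (y), 24 high, from x -60 to +36 mm. Foot at x -50 mm, down to the blade's underside. Crank x 30 to 62 mm, flat steel blade x 62 to 163 mm, 60 wide, 3 thick; 0.14 kg.
- red_panel: Flat panel with glossy red top, 100 (x) by 130 (y) by 5 mm, 0.08 kg. Origin: centre of its underside, 45 mm above the worktop at first. It lies centred within 5 mm and 3 degrees on a drying rest like the empty one, whose rails run along the panel's x; the spatula goes in at the open -x end, on the robot's side.
- rest_empty: Empty drying rest, fixed: plywood base 120 (x) by 124 (y) by 6 mm, two wooden rails along x, 114 mm long, 10 thick, centre lines at y -50 and +50 mm (90 mm free between), rubber tops 45 mm above the worktop. Origin: centre of its underside, on the worktop. Its -x end, on the robot's side, is open for the spatula.
- grey_panel: Bystander: panel of the same size as the red one but with a grey top, lying on a third rest of the same kind. Origin: centre of its underside. (The left half of the worktop bears a dark cutting mat about 3 mm thick; the spatula may be laid down on it too.)

How it is judged (in metres and radians):
On the way:
1. the red panel is lifted at least 20 mm off its rest, carried by the spatula (height (world z) of red_panel above 0.065 m and contact force between spatula and red_panel above 0.2 N), for 0.2 s.
At the end, for the whole second after the job is handed in: Red panel at rest, level on the rails of the rest that was empty, its centre within 20 mm of the rest's centre, square within 11 degrees; spatula out from under it, touching neither panel nor rest, standing flat on the worktop as at the start, at rest (z of red_panel in the frame of rest_empty between 0.041 and 0.049 m and horizontal distance between red_panel and rest_empty below 0.02 m and angle between the x axis of red_panel and the x axis of rest_empty, either way round below 0.2 rad and angle between red_panel's own z axis and vertical below 0.06 rad and linear speed of each of red_panel, spatula below 0.02 m/s and contact force between spatula and red_panel below 0.05 N and contact force between spatula and rest_empty below 0.05 N and height (world z) of spatula_grip between 0.047 and 0.063 m and angle between spatula_grip's own z axis and vertical below 0.1 rad).
It fails at once if the gripper or arm touches the wet red panel (contact force between any of the fingers, the arm and red_panel above 0.3 N).
It fails at once if the grey panel is moved by more than 15 mm (distance of grey_panel from where it was at the start of the episode above 0.015 m).
It also fails if it takes over 58 s, if anything falls off the work surface, if the arm or the gripper's body presses on something with over 40 N, if the wrist force passes 120 N, or if a joint passes its speed limit or range.

## Working session

There is one attempt and no reset: what is moved stays moved. The work goes in short steps, Python scripts to look and compute and a tool call to move; the robot and the scene stay as the last step left them, time stands still between calls to the robot, and variables do not carry over. Pictures are saved under pics/ and viewed, about 8 in all and at most 12, crops included, and the job is handed in when it is done.

Besides the shell and the picture viewer there is one more tool, called after "Request:" by a JSON object that holds its "method" and its "body", one argument or row to a line. play_rows: Moves the arm, as the interface text tells. Its arguments: {"type":"object","properties":{"commands":{"type":"array","items":{"type":"array","items":{"type":"array","items":{"type":"number"}}}},"force":{"type":"number"}},"required":["commands"]}

```bash
ls; mkdir -p pics; cat > h.py <<'E'
from plant import *
import numpy as np, cv2
def save(n,f):
    c=camera(n); cv2.imwrite(f'pics/{f}.png',c['img'][:,:,::-1]); np.save(f'pics/{f}.npy',c,allow_pickle=True); return c
def ray(c,uv):
    K=np.array([[c['fx'],0,c['cx']],[0,c['fy'],c['cy']],[0,0,1.]])
    p=cv2.undistortPoints(np.array(uv,float).reshape(-1,1,2),K,np.array([c['k1'],0,0,0.]))[:,0]
    d=np.c_[p,np.ones(len(p))]; V=np.array(c['view']); R=V[:3,:3]
    return -R.T@V[:3,3], d@R
def onz(c,uv,z):
    o,d=ray(c,uv); return o+d*((z-o[2])/d[:,2])[:,None]
E
python3 - <<'E'
from h import *
s=read_state();print(s)
for n in ['scene','side']:
    c=save(n,n+'0');print({k:v for k,v in c.items() if k!='img'})
E
```

```text
pics
{'t': 0.0, 'joint_positions': array([-79.29767305,  22.86958548,   2.57927289,  88.11523434,
        -1.06993252,  69.14858717,  -2.90619223]), 'dq': array([-0.11645158, -0.00696849, -0.03105261,  0.01641785, -0.16786965,
       -0.1561416 ,  0.01202926]), 'joint_torque': array([ 2.27782216e-04, -4.75118101e+01,  1.36485804e+00, -2.54219270e+01,
        1.15548185e-02,  9.22588399e-03, -7.51221336e-06]), 'position': array([0.18304423, 0.62303317, 0.23028121]), 'ee_rot': array([ -85.52912899,   89.89069818, -101.89719741]), 'force': array([-0.16827157, -0.76085579,  0.04765872]), 'torque': array([ 0.00821939, -0.03461966, -0.0122375 ]), 'gripper_width': 0.9948273003878904}
{'fx': 403.66980491611463, 'fy': 403.66980491611463, 'cx': 314.6285041000972, 'cy': 191.35197179900794, 'k1': -0.029818874574632327, 'view': array([[ 0.77159106, -0.63583064,  0.01914735, -0.43823253],
       [-0.48057823, -0.60238197, -0.63732294,  0.30911228],
       [ 0.41676347,  0.48255089, -0.77035891,  0.78875457],
       [ 0.        ,  0.        ,  0.        ,  1.        ]])}
{'fx': 432.5653917386783, 'fy': 432.5653917386783, 'cx': 316.0836752548927, 'cy': 207.73717080622754, 'k1': -0.10260181645971353, 'view': array([[ 0.82314797, -0.56759799, -0.01612246, -0.46766044],
       [-0.38458516, -0.53639822, -0.75124644,  0.28055754],
       [ 0.41775791,  0.62458744, -0.65982487,  0.7882667 ],
       [ 0.        ,  0.        ,  0.        ,  1.        ]])}
```

View pics/scene0.png

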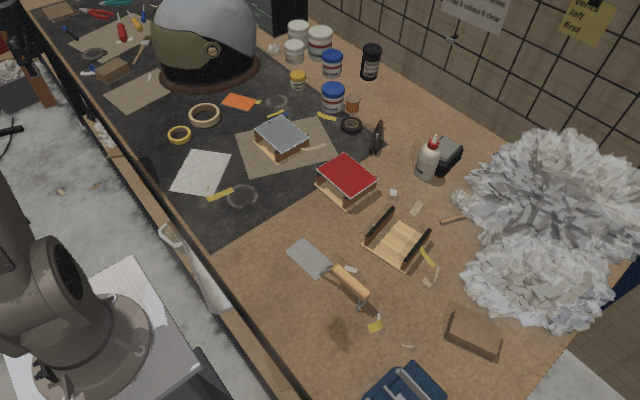

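View pics/side0.png

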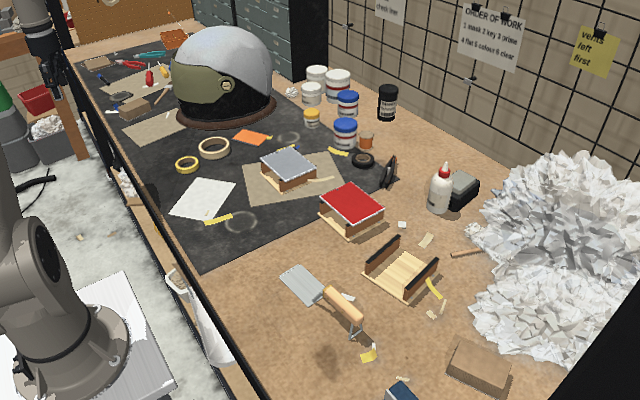

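The two views show the grey panel at about (280,137) in the scene camera and the red panel at (347,176). The empty rest is at (398,240). The spatula's blade is at (310,258), with the handle at (350,282). Next I measure these with colour masks.

```bash
python3 - <<'E'
from h import *
for n in ['scene0','side0']:
    c=np.load(f'pics/{n}.npy',allow_pickle=True).item(); im=c['img']
    hsv=cv2.cvtColor(im,cv2.COLOR_RGB2HSV)
    m=(((hsv[...,0]<6)|(hsv[...,0]>172))&(hsv[...,1]>150)&(hsv[...,2]>90)).astype(np.uint8)
    m[:140]=0
    k,l,st,ce=cv2.connectedComponentsWithStats(m); i=1+st[1:,4].argmax(); 
    cn=max(cv2.findContours((l==i).astype(np.uint8),0,2)[0],key=cv2.contourArea)
    ap=cv2.approxPolyDP(cn,5,True)[:,0]; P=onz(c,ap,.05)
    print(n,st[i],ap.tolist(),P.round(4).tolist(), 'centroid',onz(c,[ce[i]],.05).round(4))
    r=cv2.minAreaRect((onz(c,cn[:,0],.05)[:,:2]*1000).astype(np.float32)); print('rect',r)
x0,y0=270,180
o=[]
for n,(x0,y0) in [('scene0',(280,190)),('side0',(275,220))]:
    c=np.load(f'pics/{n}.npy',allow_pickle=True).item()
    o.append(cv2.resize(c['img'][y0:y0+135,x0:x0+170],None,fx=4.7,fy=4.4,interpolation=2) if 0 else cv2.resize(c['img'][y0:y0+130,x0:x0+170,::-1],(680,520),interpolation=2))
cv2.imwrite('pics/a.png',o[0]);cv2.imwrite('pics/b.png',o[1])
E
```

```text
scene0 [ 318  153   59   44 1287] [[342, 153], [318, 168], [350, 196], [376, 179]] [[0.7124, 0.0619, 0.05], [0.6272, 0.0598, 0.05], [0.6288, -0.0602, 0.05], [0.7179, -0.0606, 0.05]] centroid [[ 0.6716 -0.0024  0.05  ]]
rect ((672.6954345703125, -0.040752410888671875), (92.05007934570312, 123.33804321289062), 1.0672552585601807)
side0 [ 321  182   63   42 1294] [[321, 196], [352, 223], [383, 207], [350, 182]] [[0.6242, 0.0588, 0.05], [0.6263, -0.0605, 0.05], [0.7198, -0.0598, 0.05], [0.7155, 0.0613, 0.05]] centroid [[ 0.6704 -0.003   0.05  ]]
rect ((671.3839111328125, 0.8446235656738281), (93.49555969238281, 124.58335876464844), 1.5404558181762695)
```

View pics/a.png

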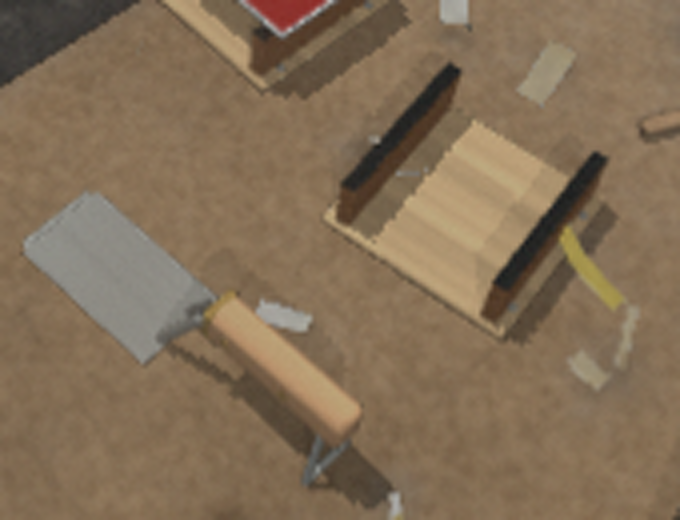

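View pics/b.png

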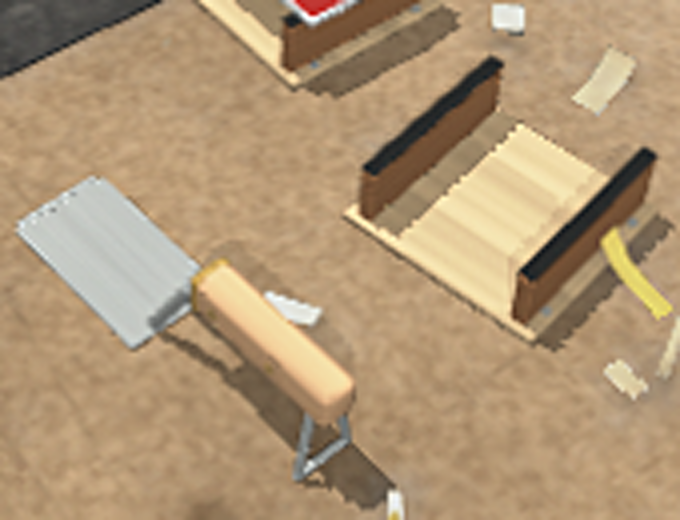

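The scene crop shows the blade tip corners at (22,243) and (92,192), with the back corner at (147,362). The rail tops run (347,185)-(453,70) and (493,288)-(600,157). The side crop shows the same features, and I cast rays from both.

```bash
python3 - <<'E'
from h import *
D={'scene0':((280,190),[(22,243),(92,192),(147,362)],[(347,187),(453,70),(493,288),(600,157)],[(212,314),(236,294),(361,408),(335,437)],[(305,484)]),
'side0':((275,220),[(18,226),(98,178),(133,347)],[(369,172),(495,64),(521,276),(648,154)],[(194,287),(222,263),(354,385),(318,418)],[(296,478),(350,440)])}
for n,(o,b,r,h,f) in D.items():
    c=np.load(f'pics/{n}.npy',allow_pickle=True).item()
    P=lambda q,z:onz(c,np.array(o)+(np.array(q)+.5)/4-.5,z)[:,:2]
    B=P(b,.003);R=P(r,.045);H=P(h,.065);print(n,'blade',B.round(4).tolist(),'rails',R.round(4).tolist(),R.mean(0).round(4),'\nhandle top',H.round(4).tolist(),H.mean(0).round(4),'foot',P(f,0.0).round(4).tolist())
    print('rail ang',[np.degrees(np.arctan2(*(R[i+1]-R[i])[::-1])).round(2) for i in (0,2)])
    m=(B[0]+B[1])/2; d=B[0]-B[2];d/=np.linalg.norm(d); print('blade yaw',np.degrees(np.arctan2(d[1],d[0])),'grip est',m-.163*d)
    m2=(H[0]+H[1])/2-(H[2]+H[3])/2;print('handle yaw',np.degrees(np.arctan2(m2[1],m2[0])))
E
```

```text
scene0 blade [[0.4295, -0.0602], [0.483, -0.0581], [0.4375, -0.1643]] rails [[0.581, -0.1676], [0.6894, -0.1474], [0.5974, -0.2646], [0.7099, -0.245]] [ 0.6444 -0.2062] 
handle top [[0.46, -0.188], [0.4776, -0.187], [0.4833, -0.275], [0.4624, -0.278]] [ 0.4708 -0.232 ] foot [[0.4581, -0.2702]]
rail ang [np.float64(10.52), np.float64(9.9)]
blade yaw 94.3852851706036 grip est [ 0.46873613 -0.2216522 ]
handle yaw 92.62012886562168
side0 blade [[0.4287, -0.0624], [0.4824, -0.0586], [0.4354, -0.1635]] rails [[0.5807, -0.1689], [0.688, -0.1483], [0.5981, -0.2651], [0.708, -0.2452]] [ 0.6437 -0.2069] 
handle top [[0.4548, -0.1897], [0.4741, -0.1857], [0.4816, -0.2767], [0.4576, -0.281]] [ 0.467  -0.2333] foot [[0.4575, -0.2691], [0.4915, -0.2676]]
rail ang [np.float64(10.85), np.float64(10.26)]
blade yaw 93.8056348703172 grip est [ 0.4663392  -0.22317618]
handle yaw 93.23923883422952
```

```bash
python3 - <<'E'
from h import *
c=np.load('pics/scene0.npy',allow_pickle=True).item()
print(onz(c,[(158,83),(210,95),(262,68),(280,137),(430,175),(376,150)],0.0).round(3))
c=np.load('pics/side0.npy',allow_pickle=True).item()
print(onz(c,[(174,118),(220,130),(276,100)],0.0).round(3))
E
```

```text
[[ 0.487  0.727  0.   ]
 [ 0.59   0.561  0.   ]
 [ 0.81   0.583  0.   ]
 [ 0.65   0.26   0.   ]
 [ 0.881 -0.116  0.   ]
 [ 0.834  0.045  0.   ]]
[[0.49  0.745 0.   ]
 [0.585 0.574 0.   ]
 [0.837 0.643 0.   ]]
```

Request:
{"method": "play_rows", "body": {
  "commands": [
    [[0,0,-4,3,-5,0,-1],[0,0,-4,3,-5,0,-1],[0,0,-4,3,-5,0,-1],[0,0,-4,3,-5,0,-1],[0,0,-4,3,-5,0,-1],[0,0,-4,3,-5,0,-1],[0,0,-4,3,-5,0,-1],[0,0,-4,3,-5,0,-1]]
  ],
  "force": 100
}}

```text
t: 1.1
position: [0.4237, 0.2219, 0.2312]
ee_rot: [128.1, 90.0, 79.6]
force: [1.0, 0.8, -0.6]
gripper_width: 1.002
```

Request:
{"method": "play_rows", "body": {
  "commands": [
    [[0,0,-4.75,0.56,-5.5,-1.0,-1],[0,0,-4.75,0.56,-5.5,-1.0,-1],[0,0,-4.75,0.56,-5.5,-1.0,-1],[0,0,-4.75,0.56,-5.5,-1.0,-1],[0,0,-4.75,0.56,-5.5,-1.0,-1],[0,0,-4.75,0.56,-5.5,-1.0,-1],[0,0,-4.75,0.56,-5.5,-1.0,-1],[0,0,-4.75,0.56,-5.5,-1.0,-1]]
  ]
}}

```text
t: 2.1
position: [0.468, -0.2176, 0.1509]
ee_rot: [144.7, 90.0, 58.3]
force: [1.0, 1.1, 0.7]
gripper_width: 1.001
```

```bash
python3 - <<'E'
from h import *
s=read_state();print(s['position'],s['ee_rot'])
c=save('wrist','w1')
from scipy.spatial.transform import Rotation as R
T=np.eye(4);T[:3,:3]=R.from_euler('xyz',s['ee_rot'],degrees=True).as_matrix();T[:3,3]=s['position']
c['view']=np.linalg.inv(T@np.array(c['T_tool_cam'])); np.save('pics/w1.npy',c,allow_pickle=True)
print(T[:3,:3].round(3)); print(np.linalg.inv(c['view']).round(3))
E
```

```text
[ 0.46803739 -0.21763448  0.15087769] [144.73528459  89.9729199   58.25154325]
[[ 0.     0.998  0.061]
 [ 0.     0.061 -0.998]
 [-1.     0.    -0.   ]]
[[ 0.998  0.057  0.017  0.464]
 [ 0.06  -0.959 -0.276 -0.148]
 [ 0.     0.277 -0.961  0.294]
 [ 0.     0.     0.     1.   ]]
```

View pics/w1.png

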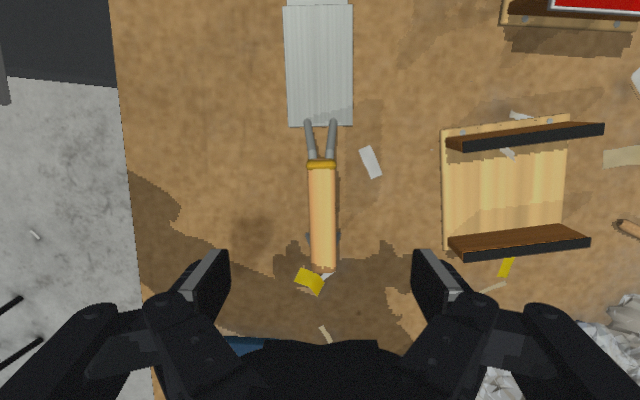

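The wrist view shows the handle from (321,163) to (324,268), near centred between the fingers. The blade spans (283..353, 5) to (289..352, 126).

```bash
python3 - <<'E'
from h import *
c=np.load('pics/w1.npy',allow_pickle=True).item()
H=onz(c,[(307,163),(336,163),(312,268),(337,268)],.067);B=onz(c,[(283,5),(353,5),(289,126),(352,126)],.003)
print(H.round(4)[:,:2].tolist(),B.round(4)[:,:2].tolist())
for Q in (H,B):
    f=Q[:2].mean(0);b=Q[2:].mean(0);d=f-b;print(f,b,np.linalg.norm(d),np.degrees(np.arctan2(d[1],d[0])))
R=onz(c,[(450,145),(603,126),(452,250),(588,237)],.045);print(R.round(4).tolist())
E
```

```text
[[0.4567, -0.1863], [0.4784, -0.185], [0.465, -0.2735], [0.4857, -0.2723]] [[0.4279, -0.0643], [0.4868, -0.0608], [0.4362, -0.1635], [0.4946, -0.16]]
[ 0.46753082 -0.18569607  0.067     ] [ 0.4753583  -0.27293253  0.067     ] 0.08758692368513911 95.12725427058864
[ 0.45733121 -0.06251468  0.003     ] [ 0.46542274 -0.16176652  0.003     ] 0.0995811256902694 94.66074608766507
[[0.5708, -0.1684, 0.045], [0.6919, -0.1456, 0.045], [0.5891, -0.2605, 0.045], [0.7087, -0.241, 0.045]]
```

Request:
{"method": "play_rows", "body": {
  "commands": [
    [[0,0,0.8,0.15,-0.6,-2.5,-1],[0,0,0,0,0,-3,-1],[0,0,0,0,0,-3,-1],[0,0,0,0,0,-2,-1],[0,0,0,0,0,-1,-1],[0,0,0,0,0,0,1],[0,0,0,0,0,0,1],[0,0,0,0,0,0,1]]
  ],
  "force": 110
}}

```text
t: 3.15
position: [0.4702, -0.2225, 0.0371]
ee_rot: [73.9, 89.9, -11.7]
force: [0.1, -0.5, 0.8]
gripper_width: 0.38
```

Request:
{"method": "play_rows", "body": {
  "commands": [
    [[0,0,0,0,0,0,1],[0,0,0,0,0,0,1],[0,0,0,0,0,0,1],[0,0,0,0,0,1,1],[0,0,0,0,0,2,1],[0,0,0,0,0,3,1],[0,0,0,0,0,3,1],[0,0,0,0,0,2,1]]
  ]
}}

```text
t: 4.15
position: [0.4698, -0.2226, 0.148]
ee_rot: [75.5, 89.9, -10.1]
force: [-0.0, -0.3, -1.8]
gripper_width: 0.241
```

Request:
{"method": "play_rows", "body": {
  "commands": [
    [[0,0,-4,0,1,0,1],[0,0,-8,-0.5,2.5,0,1],[0,0,-9.5,-0.5,2.5,0,1],[0,0,-9.5,-0.5,2.5,0,1],[0,0,-9.5,-0.5,2.5,0,1],[0,0,-9.5,-0.5,2.5,0,1],[0,0,-9.5,-0.5,2.5,0,1],[0,0,-9.5,-0.5,2.5,0,1]]
  ]
}}

```text
t: 5.15
position: [0.434, -0.0365, 0.1465]
ee_rot: [-102.9, 90.0, 102.2]
force: [-0.6, -0.1, -0.3]
gripper_width: 0.237
```

Request:
{"method": "play_rows", "body": {
  "commands": [
    [[0,0,-9.5,-0.5,2,-1,1],[0,0,-8,0,1.5,-2,1],[0,0,-4.6,0,0.3,-2,1],[0,0,-2,0,0,-1,1],[0,0,0,0,0,0,1],[0,0,0,0,0,0,1]]
  ]
}}

```text
t: 5.9
position: [0.43, 0.0003, 0.087]
ee_rot: [-167.2, 89.9, 14.2]
force: [-0.4, 0.3, -1.0]
gripper_width: 0.241
```

```bash
cat >> h.py <<'E'
from scipy.spatial.transform import Rotation as R
def wrist(f):
    s=read_state(); c=save('wrist',f); T=np.eye(4);T[:3,:3]=R.from_euler('xyz',s['ee_rot'],degrees=True).as_matrix();T[:3,3]=s['position']
    c['view']=np.linalg.inv(T@np.array(c['T_tool_cam'])); np.save(f'pics/{f}.npy',c,allow_pickle=True)
    y=T[:3,1]; print(s['t'],s['position'].round(4),'jaw',np.degrees(np.arctan2(y[1],y[0])).round(2),'xtilt',T[:3,0].round(4),s['force'].round(2)); return c
E
python3 - <<'E'
from h import *
wrist('w2'); save('side','side2')
im=np.zeros((600,640,3),np.uint8)
a=cv2.imread('pics/w2.png');b=cv2.imread('pics/side2.png')
cv2.imwrite('pics/w2c.png',np.vstack([a[:300],cv2.resize(b[120:270,150:470],(640,300),interpolation=2)]))
E
```

```text
5.9 [4.3e-01 3.0e-04 8.7e-02] jaw -88.68 xtilt [ 1.1e-03  3.0e-04 -1.0e+00] [-0.45  0.33 -0.98]
```

View pics/w2c.png

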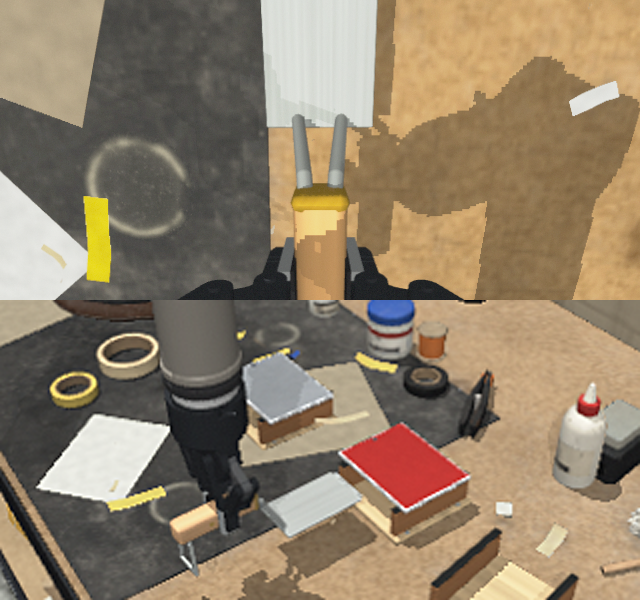

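The upper half (wrist) shows the blade edges from (262,0)-(377,0) to (268,127)-(373,127). The lower half (side) shows the blade level, pointing at the open end of the red panel's rest, with tip corners near (334,474) and (362,495).

```bash
python3 - <<'E'
from h import *
c=np.load('pics/w2.npy',allow_pickle=True).item()
for z in (.05,.054,.058):
    Q=onz(c,[(262,0.5),(377.5,0.5),(268,127),(373.5,127)],z)
    f=Q[:2].mean(0);b=Q[2:].mean(0);d=f-b
    print(z,Q[:,:2].round(4).tolist(),'widths',np.linalg.norm(Q[0]-Q[1]),np.linalg.norm(Q[2]-Q[3]),'yaw',np.degrees(np.arctan2(d[1],d[0])))
c=np.load('pics/side2.npy',allow_pickle=True).item()
print(onz(c,[(317,207),(331,217.5),(287.5,237),(279.5,226.5)],.054).round(4))
im=c['img'];hsv=cv2.cvtColor(im,cv2.COLOR_RGB2HSV)
m=(((hsv[...,0]<6)|(hsv[...,0]>172))&(hsv[...,1]>150)&(hsv[...,2]>90)).astype(np.uint8);m[:140]=0
cn=max(cv2.findContours(m,0,2)[0],key=cv2.contourArea);print(cv2.minAreaRect((onz(c,cn[:,0],.05)[:,:2]*1000).astype(np.float32)))
# red rest base/near rail ends in side0 crop for rest pose
E
```

```text
0.05 [[0.5556, 0.0327], [0.5569, -0.0274], [0.4913, 0.0311], [0.4926, -0.0297]] widths 0.060101340255760555 0.06076762202441082 yaw 1.7280255103419793
0.054 [[0.5544, 0.032], [0.5556, -0.0268], [0.4915, 0.0304], [0.4928, -0.029]] widths 0.05876957402749256 0.05942109187317169 yaw 1.7280255103419788
0.058 [[0.5532, 0.0313], [0.5544, -0.0262], [0.4917, 0.0297], [0.493, -0.0283]] widths 0.05743780779922457 0.058074561721932545 yaw 1.72802551034198
[[ 0.5906  0.0272  0.054 ]
 [ 0.5959 -0.0214  0.054 ]
 [ 0.4817 -0.017   0.054 ]
 [ 0.4845  0.0216  0.054 ]]
((671.3839111328125, 0.8446235656738281), (93.49555969238281, 124.58335876464844), 1.5404558181762695)
```

Request:
{"method": "play_rows", "body": {
  "commands": [
    [[0,0,-0.3,0,-0.15,-1,1],[0,0,0,0,-0.15,-1,1],[0,0,0,0,0,-0.85,1],[0,0,0,0,0,0,1],[0,0,0,0.8,0,0,1],[0,0,0,1.2,0,0,1],[0,0,0,0,0,0,1],[0,0,0,0,0,0,1]]
  ]
}}

```text
t: 7.0
position: [0.4495, -0.0024, 0.0579]
ee_rot: [46.0, 90.0, -133.0]
force: [0.5, 0.7, -1.7]
gripper_width: 0.236
```

```bash
python3 - <<'E'
from h import *
wrist('w3'); save('side','side3');save('scene','scene3')
a=cv2.imread('pics/scene3.png')[130:230,280:400];b=cv2.imread('pics/side3.png')[160:260,280:400]
cv2.imwrite('pics/w3c.png',np.hstack([cv2.resize(a,(400,333),interpolation=2),cv2.resize(b,(400,333),interpolation=2)]))
E
```

```text
7.0 [ 0.4495 -0.0024  0.0579] jaw -88.97 xtilt [-3.e-04 -3.e-04 -1.e+00] [ 0.51  0.69 -1.73]
```

View pics/w3c.png

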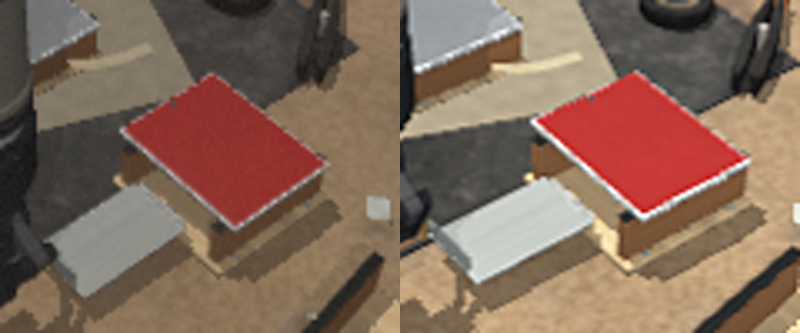

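Both views show the blade level at the mouth of the rest, with tip corners at (140,185) and (186,230) in the scene half. The base corners are (118,180) and (220,270), so I check the centring.

```bash
python3 - <<'E'
from h import *
D={'scene3':((280,130),0,[(140,185),(186,230)],[(118,181),(219,271)],[(318,205)]),'side3':((280,160),400,[(548,180),(597,214)],[(527,178),(632,272)],[(747,205)])}
for n,(o,x0,t,b,f) in D.items():
    c=np.load(f'pics/{n}.npy',allow_pickle=True).item()
    P=lambda q,z:onz(c,np.array(o)+(np.array(q)-[x0,0])/3.333-.35,z)[:,:2].round(4).tolist()
    print(n,'tips',P(t,.025),'base',P(b,.006),P(f,.006))
E
```

```text
scene3 tips [[0.6115, 0.0252], [0.6099, -0.0302]] base [[0.6115, 0.0513], [0.6142, -0.0646]] [[0.7182, -0.0653]]
side3 tips [[0.609, 0.0248], [0.6164, -0.0244]] base [[0.6098, 0.0529], [0.6134, -0.0694]] [[0.7231, -0.0645]]
```

Request:
{"method": "play_rows", "body": {
  "commands": [
    [[0,0,0,1,0,0,1],[0,0,0,1.5,0,0,1],[0,0,0,1.8,0,0,1],[0,0,0,1.8,0,0,1],[0,0,0,1.8,0,0,1],[0,0,0,1.5,0,0,1],[0,0,0,0.9,0,0,1],[0,0,0,0.4,0,0,1]]
  ]
}}

```text
t: 8.15
position: [0.5569, -0.0024, 0.0577]
ee_rot: [53.3, 90.0, -125.7]
force: [0.4, 0.0, -1.0]
gripper_width: 0.237
```

Request:
{"method": "play_rows", "body": {
  "commands": [
    [[0,0,0,0,0,0,1],[0,0,0,0,0,0.6,1],[0,0,0,0,0,0.6,1],[0,0,0,0,0,0.4,1],[0,0,0,0,0,0.3,1],[0,0,0,0,0,0.3,1],[0,0,0,0,0,0.3,1],[0,0,0,0,0,0.5,1]]
  ]
}}

```text
t: 9.15
position: [0.5563, -0.0023, 0.0879]
ee_rot: [17.4, 90.0, -161.6]
force: [0.9, 0.1, -1.9]
gripper_width: 0.238
```

```bash
python3 - <<'E'
from h import *
wrist('w4'); save('side','side4');save('scene','scene4')
a=cv2.imread('pics/scene4.png')[130:230,280:400];b=cv2.imread('pics/side4.png')[160:260,280:400]
cv2.imwrite('pics/w4c.png',np.hstack([cv2.resize(a,(400,333),interpolation=2),cv2.resize(b,(400,333),interpolation=2)]))
E
```

```text
9.15 [ 0.5563 -0.0023  0.0879] jaw -88.97 xtilt [-7.e-04 -2.e-04 -1.e+00] [ 0.88  0.12 -1.92]
```

View pics/w4c.png

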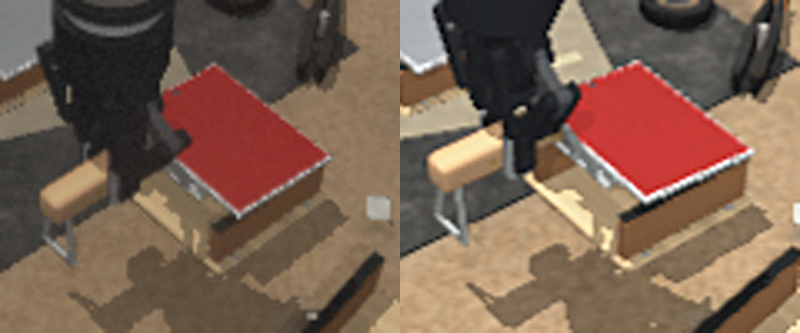

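The red panel sits on the blade and is off its rails, with its right edge raised clear of the rail top near (245,212). The fingers are clear of it. I lift on and carry it over.

Request:
{"method": "play_rows", "body": {
  "commands": [
    [[0,0,0,0,0,0.6,1],[0,0,0,0,0,0.8,1],[0,0,0,0,0,1,1],[0,0,0,0,0,1,1],[0,0,0,0,0,1,1],[0,0,0,0,0,0.8,1],[0,0,0,0,0,0.5,1],[0,0,0,0,0,0.2,1]]
  ]
}}

```text
t: 10.3
position: [0.5566, -0.0023, 0.1471]
ee_rot: [160.8, 90.0, -18.2]
force: [0.0, -0.8, -2.9]
gripper_width: 0.24
```

Request:
{"method": "play_rows", "body": {
  "commands": [
    [[0,0,0.1,0,-0.3,0,1],[0,0,0.3,-0.1,-0.8,0,1],[0,0,0.6,-0.15,-1.3,0,1],[0,0,0.7,-0.2,-1.6,0,1],[0,0,0.7,-0.2,-1.8,0,1],[0,0,0.7,-0.2,-1.8,0,1],[0,0,0.7,-0.2,-1.8,0,1],[0,0,0.7,-0.2,-1.8,0,1]]
  ]
}}

```text
t: 11.3
position: [0.5434, -0.1162, 0.1468]
ee_rot: [64.0, 90.0, -110.5]
force: [1.2, -0.1, -2.6]
gripper_width: 0.24
```

Request:
{"method": "play_rows", "body": {
  "commands": [
    [[0,0,0.7,-0.2,-1.8,0,1],[0,0,0.7,-0.2,-1.8,0,1],[0,0,0.7,-0.2,-1.8,0,1],[0,0,0.7,-0.2,-1.8,0,1],[0,0,0.7,-0.2,-1.6,0,1],[0,0,0.6,-0.2,-1.3,0,1],[0,0,0.4,-0.15,-0.8,0,1],[0,0,0.1,-0.06,-0.4,0,1]]
  ]
}}

```text
t: 12.3
position: [0.5297, -0.2278, 0.1468]
ee_rot: [-17.5, 90.0, 172.6]
force: [-0.9, -0.4, -2.1]
gripper_width: 0.244
```

```bash
cat >> h.py <<'E'
def red(c,z):
    hsv=cv2.cvtColor(c['img'],cv2.COLOR_RGB2HSV)
    m=(((hsv[...,0]<6)|(hsv[...,0]>172))&(hsv[...,1]>150)&(hsv[...,2]>60)).astype(np.uint8);m[:130]=0
    cn=max(cv2.findContours(m,0,2)[0],key=cv2.contourArea);ap=cv2.approxPolyDP(cn,5,True)[:,0]
    print('corners',ap.tolist(),onz(c,ap,z)[:,:2].round(4).tolist(),cv2.minAreaRect((onz(c,cn[:,0],z)[:,:2]*1000).astype(np.float32)))
E
python3 - <<'E'
from h import *
wrist('w5'); z=read_state()['position'][2]-.036+.008
for n in ('side','scene'): red(save(n,n+'5'),z)
E
```

```text
12.3 [ 0.5297 -0.2278  0.1468] jaw -79.89 xtilt [-1.e-04  0.e+00 -1.e+00] [-0.94 -0.36 -2.05]
corners [[397, 211], [398, 226], [410, 235], [395, 248], [419, 263], [445, 239]] [[0.6784, -0.1426], [0.649, -0.1775], [0.6508, -0.2105], [0.6028, -0.2193], [0.6132, -0.2739], [0.6991, -0.259]] ((646.0258178710938, -209.3112335205078), (88.65270233154297, 120.37515258789062), 9.88243293762207)
corners [[410, 198], [406, 220], [417, 227], [411, 237], [419, 242], [439, 216]] [[0.6868, -0.185], [0.635, -0.2202], [0.6396, -0.247], [0.611, -0.2559], [0.6147, -0.2744], [0.6986, -0.2578]] ((650.8020629882812, -229.83181762695312), (87.6756591796875, 76.07501220703125), 9.794612884521484)
```

The visible edge puts the panel over the rest: centre about (0.6455,-0.206), yaw about 10.4°, against the target of (0.6435,-0.206) and 10.3°. I lower it.

Request:
{"method": "play_rows", "body": {
  "commands": [
    [[0,0,0,0,0,-0.4,1],[0,0,0,-0.1,0,-0.8,1],[0,0,0,-0.1,0,-1.1,1],[0,0,0,0,0,-1.1,1],[0,0,0,0,0,-1,1],[0,0,0,0,0,-0.7,1],[0,0,0,0,0,-0.4,1],[0,0,0,0,0,-0.2,1]]
  ]
}}

```text
t: 13.45
position: [0.528, -0.2274, 0.0897]
ee_rot: [95.6, 90.0, -74.3]
force: [-0.2, -0.3, -2.6]
gripper_width: 0.24
```

Request:
{"method": "play_rows", "body": {
  "commands": [
    [[0,0,0,0,0,-0.2,1],[0,0,0,0,0,-0.3,1],[0,0,0,0,0,-0.3,1],[0,0,0,0,0,-0.3,1],[0,0,0,0,0,-0.3,1],[0,0,0,0,0,-0.3,1],[0,0,0,0,0,-0.3,1],[0,0,0,0,0,-0.3,1]]
  ]
}}

```text
t: 14.45
position: [0.5282, -0.2274, 0.0668]
ee_rot: [144.7, 90.0, -25.2]
force: [-0.4, 1.0, -1.1]
gripper_width: 0.239
```

Request:
{"method": "play_rows", "body": {
  "commands": [
    [[0,0,0,0,0,-0.4,1],[0,0,0,0,0,-0.4,1],[0,0,0,0,0,0,1],[0,0,0,0,0,0,1]]
  ]
}}

```text
t: 14.95
position: [0.528, -0.2274, 0.0589]
ee_rot: [105.9, 90.0, -64.0]
force: [0.9, -1.0, -1.1]
gripper_width: 0.241
```

```bash
python3 - <<'E'
from h import *
wrist('w6')
for n in ('side','scene'): red(save(n,n+'6'),.05)
a=cv2.imread('pics/scene6.png')[180:290,330:450];b=cv2.imread('pics/side6.png')[200:310,340:460]
cv2.imwrite('pics/w6c.png',np.hstack([cv2.resize(a,(400,367),interpolation=2),cv2.resize(b,(400,367),interpolation=2)]))
E
```

```text
14.95 [ 0.528  -0.2274  0.0589] jaw -79.88 xtilt [ 1.e-04 -2.e-04 -1.e+00] [ 0.89 -1.04 -1.06]
corners [[393, 234], [391, 262], [402, 269], [397, 277], [413, 288], [439, 262]] [[0.6779, -0.141], [0.6192, -0.1999], [0.6247, -0.2272], [0.6023, -0.2368], [0.6089, -0.2758], [0.7001, -0.2583]] ((643.7308959960938, -208.35092163085938), (93.44373321533203, 119.66985321044922), 10.669903755187988)
corners [[403, 216], [396, 243], [411, 260], [431, 233]] [[0.6854, -0.1828], [0.6176, -0.2239], [0.6113, -0.2744], [0.7, -0.2559]] ((648.3281860351562, -229.08253479003906), (92.14041137695312, 77.64350128173828), 10.442721366882324)
```

View pics/w6c.png

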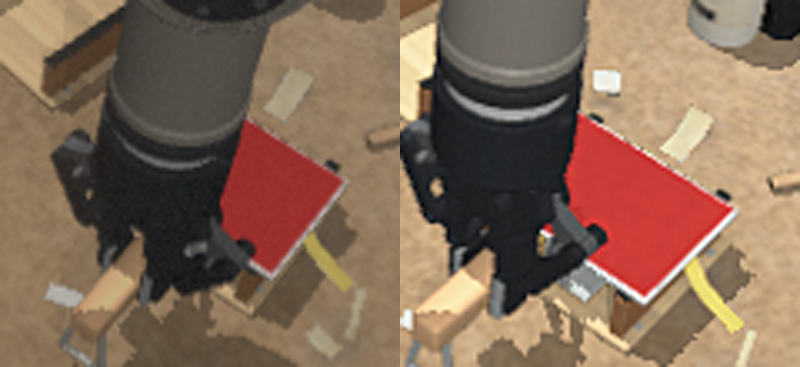

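The panel lies flat on both rails of the formerly empty rest, and the blade sits below it, visible at (580,280). Now I draw the blade straight out along yaw 10.2°.

Request:
{"method": "play_rows", "body": {
  "commands": [
    [[0,0,0,-0.59,-0.11,0,1],[0,0,0,-1.18,-0.21,0,1],[0,0,0,-1.57,-0.29,0,1],[0,0,0,-1.77,-0.32,0,1],[0,0,0,-1.77,-0.32,0,1],[0,0,0,-1.77,-0.32,0,1],[0,0,0,-1.57,-0.29,0,1],[0,0,0,-0.78,-0.14,0,1]]
  ]
}}

```text
t: 16.1
position: [0.4167, -0.2476, 0.0589]
ee_rot: [-84.2, 90.0, 105.9]
force: [-0.1, 0.1, -2.0]
gripper_width: 0.241
```

Request:
{"method": "play_rows", "body": {
  "commands": [
    [[0,0,0,0,0,0,1],[0,0,0,0,0,1,1],[0,0,0,0,0,2,1],[0,0,0,0,0,3,1],[0,0,0,0,0,2,1],[0,0,0,0,0,1,1]]
  ]
}}

```text
t: 16.85
position: [0.4192, -0.2476, 0.1504]
ee_rot: [148.3, 89.8, -21.5]
force: [0.3, -0.0, -1.7]
gripper_width: 0.24
```

```bash
python3 - <<'E'
from h import *
wrist('w7')
for n in ('side','scene'): red(save(n,n+'7'),.05)
E
```

```text
16.85 [ 0.4192 -0.2476  0.1504] jaw -79.82 xtilt [ 0.0024 -0.001  -1.    ] [ 0.28 -0.01 -1.66]
corners [[392, 234], [377, 246], [398, 260], [389, 272], [413, 288], [439, 262]] [[0.6761, -0.1397], [0.6254, -0.1482], [0.6348, -0.2043], [0.5979, -0.2177], [0.6089, -0.2758], [0.7001, -0.2583]] ((643.3422241210938, -206.904541015625), (93.20015716552734, 123.20625305175781), 10.330623626708984)
corners [[387, 206], [374, 226], [395, 236], [394, 249], [411, 260], [431, 234]] [[0.6773, -0.1384], [0.6118, -0.1602], [0.6295, -0.2096], [0.6027, -0.2319], [0.6113, -0.2744], [0.6978, -0.2577]] ((644.2623901367188, -206.6689910888672), (92.29707336425781, 123.20012664794922), 10.45667552947998)
```

The panel is at (0.6438,-0.2068) with yaw 10.4°, well centred. Now I turn the spatula back to its original clear spot.

Request:
{"method": "play_rows", "body": {
  "commands": [
    [[0,0,4,0.5,0.3,0,1],[0,0,8,0.6,0.3,0,1],[0,0,9.5,0.6,0.3,0,1],[0,0,9.5,0.6,0.3,0,1],[0,0,9.5,0.6,0.3,0,1],[0,0,9.5,0.6,0.3,0,1],[0,0,9.5,0.6,0.3,0,1],[0,0,9.5,0.6,0.3,0,1]]
  ]
}}

```text
t: 18.0
position: [0.4644, -0.2229, 0.1477]
ee_rot: [-91.1, 89.9, 168.3]
force: [-0.3, 0.2, -1.4]
gripper_width: 0.242
```

Request:
{"method": "play_rows", "body": {
  "commands": [
    [[0,0,8,0.3,0.1,-1,1],[0,0,5,0,0,-2,1],[0,0,2,0,0,-2.5,1],[0,0,0,0,0,-2.5,1],[0,0,0,0,0,-1.7,1],[0,0,0,0,0,-0.8,1],[0,0,0,0,0,-0.3,1],[0,0,0,0,0,0,1]]
  ]
}}

```text
t: 19.0
position: [0.4683, -0.2225, 0.0412]
ee_rot: [71.8, 89.9, -14.1]
force: [-0.4, 0.1, -1.3]
gripper_width: 0.242
```

Request:
{"method": "play_rows", "body": {
  "commands": [
    [[0,0,0,0,0,-0.15,1],[0,0,0,0,0,-0.15,1],[0,0,0,0,0,-0.1,1],[0,0,0,0,0,0,1],[0,0,0,0,0,0,1]]
  ]
}}

```text
t: 19.62
position: [0.4681, -0.2223, 0.0373]
ee_rot: [112.2, 90.0, 26.4]
force: [-2.4, 1.5, 5.2]
gripper_width: 0.237
```

```bash
python3 - <<'E'
from h import *
wrist('w8'); save('side','side8')
a=cv2.imread('pics/side8.png')[200:360,260:420];cv2.imwrite('pics/s8c.png',cv2.resize(a,(640,590),interpolation=2))
E
```

```text
19.625 [ 0.4681 -0.2223  0.0373] jaw 4.13 xtilt [ 5.e-04  2.e-04 -1.e+00] [-2.36  1.49  5.22]
```

View pics/s8c.png

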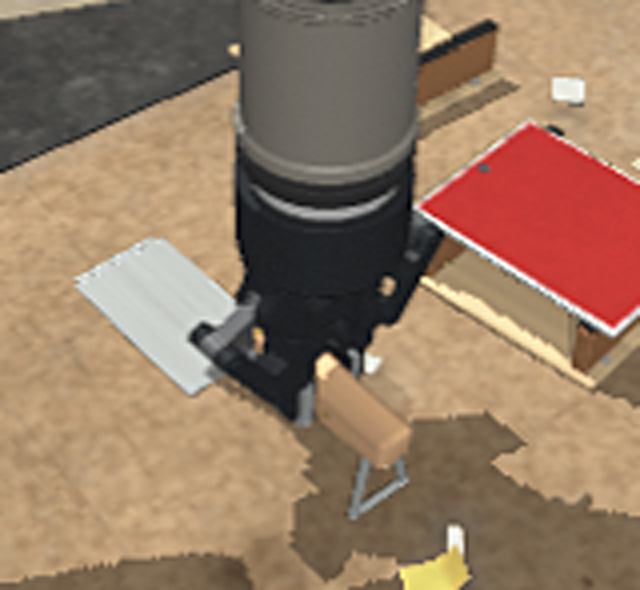

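The spatula rests on the worktop: there is a contact force, and both the blade and the foot at (370,495) are down, well clear of the panel. I open and retreat upward.

Request:
{"method": "play_rows", "body": {
  "commands": [
    [[0,0,0,0,0,0,0],[0,0,0,0,0,0,0],[0,0,0,0,0,0,-1],[0,0,0,0,0,0,-1],[0,0,0,0,0,0,-1],[0,0,0,0,0,0,-1],[0,0,0,0,0,0,-1],[0,0,0,0,0,0,-1]]
  ]
}}

```text
t: 20.72
position: [0.4679, -0.2223, 0.0368]
ee_rot: [85.7, 90.0, -0.2]
force: [-0.4, -0.6, -0.5]
gripper_width: 0.998
```

Request:
{"method": "play_rows", "body": {
  "commands": [
    [[0,0,0,0,0,1,-1],[0,0,0,0,0,2,-1],[0,0,0,0,0,3,-1],[0,0,0,0,0,4,-1],[0,0,0,0,0,4,-1],[0,0,0,0,0,3,-1],[0,0,0,0,0,2,-1],[0,0,0,0,0,0,-1]]
  ]
}}

```text
t: 21.72
position: [0.4689, -0.2229, 0.2288]
ee_rot: [77.5, 89.8, -8.3]
force: [0.2, 0.5, -0.1]
gripper_width: 1.0
```

```bash
python3 - <<'E'
from h import *
wrist('w9'); c=save('side','side9');red(c,.05);red(save('scene','scene9'),.05)
a=cv2.imread('pics/side9.png')[130:370,240:480];cv2.imwrite('pics/s9c.png',cv2.resize(a,(590,590),interpolation=2))
E
```

```text
21.725 [ 0.4689 -0.2229  0.2288] jaw 4.12 xtilt [ 4.3e-03 -6.0e-04 -1.0e+00] [ 0.18  0.53 -0.11]
corners [[392, 234], [366, 256], [413, 288], [439, 262]] [[0.6761, -0.1397], [0.5879, -0.1568], [0.6089, -0.2758], [0.7001, -0.2583]] ((643.393798828125, -206.58172607421875), (93.47767639160156, 123.2405014038086), 10.68915843963623)
corners [[387, 206], [366, 230], [411, 260], [431, 234]] [[0.6773, -0.1384], [0.5896, -0.1566], [0.6113, -0.2744], [0.6978, -0.2577]] ((644.2491455078125, -206.5357666015625), (92.29535675048828, 123.46855163574219), 10.445030212402344)
```

View pics/s9c.png

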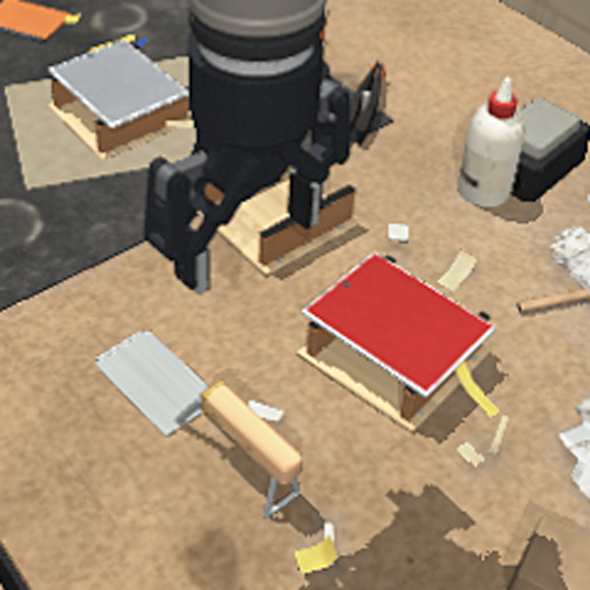

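The red panel lies square on the target rest at (400,325). The spatula stands flat and free at (200,420), and the grey panel is undisturbed at (120,85). I hand the job in.

```bash
python3 -c "
from plant import *
print(sign_off())"
```

```text
the job is handed in; nothing more can be done
None
```

The job is handed in at about 22 s of the 58 s allowed; `sign_off()` reports no verdict.

**What I did:** I gripped the spatula by its handle and slid the blade under the red panel between the rails. I lifted the panel about 65 mm off its rest, carried it across and lowered it onto the empty rest. Then I drew the blade straight out, laid the spatula back near its starting spot, let go and retreated upward.

**Last checks:**
- **Red panel:** both fixed cameras put it at about (0.644, -0.2066) with yaw about 10.5°. I measured the rest at about (0.644, -0.2065) with yaw about 10.4°, so it is centred within about 2 mm and well inside the 11° limit. It looks level on the rails.
- **Spatula:** it stands flat on its blade and foot, clear of both panels and rests. I judged this from the picture and did not measure the height or tilt of the grip point again. The wrist force was near zero after letting go.
- **Grey panel:** it looks undisturbed in the last picture; I did not measure its position.

No check failed. The early blade and handle yaw readings differed by about 2° between the fixed and wrist cameras; I used a value within that spread (94.3°), and it made no difference to the result.

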